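# Make up the castor kit and the furniture-foot kit

## Task

Make up two repair kits from the loose stock on the bench. Into the loose three-compartment drawer go the castor in the middle compartment and the wooden knob and the long coupling nut in the two end ones, one each, whichever way round; into the white ramekin go the rubber foot and the large flat nut side by side. Everything stands upright on the container's floor as it stood on the bench; leave the small nut, the clamp, the cork block and the two containers where they are.

Things in the scene. Friction and masses are not known exactly. Their poses are not given: they have to be found in the camera images.
- castor: furniture castor standing upside down on its square steel plate (42 x 42 x 4 mm); on it a fork of two upright cheeks, 22 mm wide along x, z = 4 to 35 mm, outer faces 24 mm apart across y, holding a grey wheel, 36 mm diameter, 17 mm wide, axle along y at z = 30 mm; top at 48 mm; about 90 g. Origin: centre of the underside, z up. Best pinched across y by the cheeks.
- knob: turned dark wooden cupboard knob standing on its foot, 34 mm high: foot 24 mm in diameter, thin neck, round head 34 mm in diameter between z = 17 and 28 mm, narrowing to 24 mm at the top; about 30 g. Origin: centre of the underside, z up.
- long_nut: long steel coupling nut (threaded sleeve), a slim hexagonal column standing on end, 42 mm tall, 27 mm across flats, 17 mm hole down the middle; about 130 g; either end may end up on top. Origin: centre of the underside as it starts, z up; flats face x and every 60 degrees from it.
- foot: black rubber furniture foot: round flange 40 mm in diameter and 7 mm thick at the bottom, round body 32 mm in diameter from z = 9 mm to its flat top at 30 mm; about 50 g. Origin: centre of the underside, z up.
- big_nut: the large flat steel hexagon nut, 41 mm across flats, 22 mm high, 27 mm hole; about 165 g, lying flat; either face may end up on top. Origin: centre of the underside as it starts, z up; flats face x and every 60 degrees from it.
- small_nut: the small flat steel hexagon nut, 30 mm across flats, 16 mm high, 20 mm hole: a spare that stays where it is. Origin: centre of the underside, z up.
- drawer: loose grey plastic organiser drawer, an open tray 206 (x) x 104 (y) x 24 mm high, walls and floor 4 mm thick. Two rim-high dividers part it into three equal compartments in a row, each 63 (x) x 96 (y) mm inside, centres at x = -67, 0, +67 mm, y = 0. A pull tab sticks out 12 mm at the -x end. About 450 g, loose on the bench. Origin: centre of the underside, z up.
- ramekin: shallow round white ceramic ramekin, 140 mm outer diameter, 26 mm high, wall 6 mm (128 mm inside), flat inner floor at z = 6 mm. About 450 g, stands loose on the bench. Origin: centre of the underside, z up.
- clamp: small black spring clamp lying flat among the stock, about 90 mm long (x) x 45 mm wide (y) x 22 mm high; a bystander that stays where it is. Origin: about its middle, underside, z up.
- cork: cork sanding block lying flat among the stock, 60 (x) x 40 (y) x 28 mm high; a bystander that stays where it is. Origin: centre of the underside, z up.
Mind the look-alikes: they are no part of the job. What is shaped like the castor but green or orange is not meant.

How it is judged (in metres and radians):
At the end, for the whole second after the job is handed in: Castor in middle cell, knob and long nut in the end cells (22 mm along, 42 across), foot and large nut in ramekin (46 mm of centre); all within 6 mm of its floor, upright to 0.2 rad, still. Containers flat, moved under 40 mm; small nut, clamp, cork under 30 mm, not tipped (x of castor in the frame of drawer between -0.022 and 0.022 m and y of castor in the frame of drawer between -0.042 and 0.042 m and z of castor in the frame of drawer between -0.002 and 0.01 m and ((x of knob in the frame of drawer between 0.0453 and 0.0893 m and y of knob in the frame of drawer between -0.042 and 0.042 m and z of knob in the frame of drawer between -0.002 and 0.01 m and x of long_nut in the frame of drawer between -0.0893 and -0.0453 m and y of long_nut in the frame of drawer between -0.042 and 0.042 m) or (x of knob in the frame of drawer between -0.0893 and -0.0453 m and y of knob in the frame of drawer between -0.042 and 0.042 m and z of knob in the frame of drawer between -0.002 and 0.01 m and x of long_nut in the frame of drawer between 0.0453 and 0.0893 m and y of long_nut in the frame of drawer between -0.042 and 0.042 m)) and (z of long_nut in the frame of drawer between -0.002 and 0.01 m or z of long_nut in the frame of drawer between 0.04 and 0.052 m) and horizontal distance between each of foot, big_nut and ramekin below 0.046 m and z of foot in the frame of ramekin between 0 and 0.012 m and (z of big_nut in the frame of ramekin between 0 and 0.012 m or z of big_nut in the frame of ramekin between 0.022 and 0.034 m) and angle between each of castor, knob, foot, small_nut, cork, clamp's own z axis and vertical below 0.2 rad and linear speed of each of castor, knob, long_nut, foot, big_nut, drawer, ramekin below 0.02 m/s and angle between the z axis of each of long_nut, big_nut and the z axis of drawer, either way round below 0.2 rad and distance of each of drawer, ramekin from where it was at the start of the episode below 0.04 m and angle between each of drawer, ramekin's own z axis and vertical below 0.08 rad and distance of each of small_nut, cork, clamp from where it was at the start of the episode below 0.03 m); the robot touches nothing.
It also fails if it takes over 128 s, if anything falls off the work surface, if the arm or the gripper's body presses on something with over 40 N, if the wrist force passes 120 N, or if a joint passes its speed limit or range.

## Robot

A 7-joint arm with a two-finger parallel gripper is mounted at the origin on the work surface. World frame = base frame: x ahead of the robot, y to its left, z up, the work surface at z = 0. Lengths are in mm, angles in rad, forces in N, time in s.
With the tool pointing down it reaches from about 400 to 900 mm from the base axis. Payload 5.5 kg.
Tool frame: the origin (TCP) lies at the very end of the fingers, on their centre line; the grasp point (between the pads) lies 19 mm behind it; z points along the fingers, y is the line along which they close (so a half turn about z gives the same grasp; the last joint's range is limited). The gripper opens to 92 mm and grips with 3 to 60 N. Pads are 19 mm wide; open, the fingers measure 130 mm over their backs; the gripper's body (75 mm by 190 mm) begins 47 mm behind the grasp point.
Start: joints at [-0.937, 0.501, -0.427, 1.55, 0.221, 1.138, -0.21], TCP at [235.498, 605.839, 226.729] pointing down, gripper open.
Joint ranges: [-2.88, 2.88], [-0.31, 2.03], [-1.54, 1.56], [0.2, 2.42], [-1.41, 4.55], [0.19, 2.02], [-2.57, 2.57]. Speed limits (rad/s): [2.57, 2.57, 3.14, 3.14, 3.14, 3.14, 3.14].

## Interface

Orientations are given as a unit quaternion [x, y, z, w].
In Python, from workcell import bot, eyes gives the robot as it stands.
- The arm moves only by the shell command python3 -m pendant 'ROWS'. ROWS is a JSON object of lists of equal length, an entry for each row: "claw": the closure in counts, from 0 (fully open) to 255 (shut); "xyz": the shift along the tool's x, y, z in m, a list of three; "dr": the turn, a rotation vector about the tool's x, y, z in rad, a list of three. A call has 1 to 10 rows; each row is the pose to reach, as a shift and turn from the pose commanded when the call began, along the tool's axes at that moment; what a row does not reach only later rows make up. A row lasts 1/10 s, in which the tool goes at most 50 mm and 8.59 degrees, less where a joint would pass 70% of its speed; a pose out of reach is approached as far as the arm can. A call with a gripper value outside its range is refused whole. The fingers move at their own pace and stop on an object; the grip force is fixed at half the most. Time passes only in rows, so rows that repeat a pose let the fingers close. It gives the time, the measured TCP pose, the force, the opening and the grip force at its end, in the units of the state.
- bot.observe(): the state, without advancing time (a new reading comes with each control period).
- eyes.camera(name): name is "side" or "top"; returns the picture (400x640x3 uint8, blue, green, red); there is no depth.
- eyes.camera_params(name): a dict with "intrinsics" (3x3 intrinsics, pixels), "camera_from_world" (4x4, takes a point from world to camera coordinates). Camera axes: x right, y up, looking along -z (the intrinsics and any distortion apply to the point x, -y, -z); pixel columns grow to the right and rows downward; lengths in mm; the calibration is good to about 2 mm. A picture is of the moment at which its call begins. camera_params takes no time and is no camera call.
- bot.close_job(): hands the job in; it is judged then, once.
The state is a dict: "clock": time; "q": joint angles; "qd": joint speeds; "joint_efforts": joint torques, N m; "position": TCP position; "tool_rot": TCP orientation; "force": force on the tool from outside, world axes, zero at the start; "wrist_torque": the same for the moment, N m; "width": finger opening in mm; "grip_force": force on a finger pad.
Only numpy, scipy, OpenCV 4.12 (cv2) and the standard library are available. Lean on these libraries where they do the work, as an engineer would, in place of code of your own. Each camera call takes 0.05 s, during which the arm holds its last target. There are 200 camera calls.

## Working session

There is one attempt and no reset: what is moved stays moved. The work goes in short steps, Python scripts to look and compute and a shell command to move; the robot and the scene stay as the last step left them, time stands still between calls to the robot, and variables do not carry over. Pictures are saved under pics/ and viewed, at most 14 in all, crops included, and the job is handed in when it is done.

```bash
ls; mkdir -p pics
python3 - <<'E'
from workcell import bot, eyes
import cv2,json
for n in ("top","side"):
    cv2.imwrite(f"pics/{n}0.png",eyes.camera(n)); p=eyes.camera_params(n); print(n,p)
s=bot.observe(); print(s)
E
```

```text
pics
top {'intrinsics': array([[473.44842087,   0.        , 315.15836832],
       [  0.        , 473.44842087, 201.92891865],
       [  0.        ,   0.        ,   1.        ]]), 'camera_from_world': array([[-6.37766086e-03, -9.99938398e-01,  9.08437089e-03,
        -1.20432974e+01],
       [ 9.85834987e-01, -4.76461575e-03,  1.67650462e-01,
        -5.76274900e+02],
       [-1.67596850e-01,  1.00249084e-02,  9.85804644e-01,
        -9.48031529e+02],
       [ 0.00000000e+00,  0.00000000e+00,  0.00000000e+00,
         1.00000000e+00]])}
side {'intrinsics': array([[443.63062367,   0.        , 316.92823815],
       [  0.        , 443.63062367, 206.95073044],
       [  0.        ,   0.        ,   1.        ]]), 'camera_from_world': array([[ 9.26521552e-01, -3.75668777e-01,  2.07553434e-02,
        -5.23765180e+02],
       [ 2.39723440e-01,  6.31954521e-01,  7.36998070e-01,
        -1.50990843e+02],
       [-2.89983597e-01, -6.77869054e-01,  6.75576095e-01,
        -9.48288810e+02],
       [ 0.00000000e+00,  0.00000000e+00,  0.00000000e+00,
         1.00000000e+00]])}
{'clock': 0.1, 'q': array([-0.93680184,  0.50175798, -0.42677544,  1.55131296,  0.22079846,
        1.13832484, -0.21031796]), 'qd': array([ 0.00165811, -0.00171254, -0.00195015, -0.00136458, -0.00037661,
       -0.00158246,  0.00128554]), 'joint_efforts': array([-1.07737325e-02, -5.67878151e+01, -5.83860934e+00, -2.79919070e+01,
       -6.90893806e-02,  2.40789552e-02,  3.01614477e-05]), 'position': array([235.36190071, 605.22210497, 225.790331  ]), 'tool_rot': array([ 1.84339302e-01,  9.82862275e-01, -8.57405491e-04, -1.84784337e-04]), 'force': array([ 0.69086733, -0.03731587,  0.32767003]), 'wrist_torque': array([ 0.04790676, -0.007141  ,  0.00159458]), 'grip_force': 0.0, 'width': 92.2834718603118}
```

View pics/top0.png

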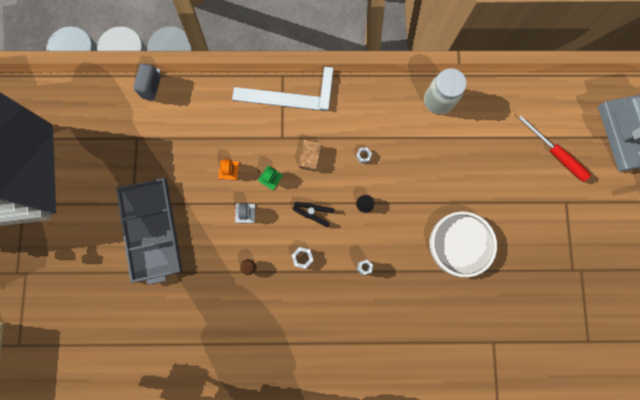

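View pics/side0.png

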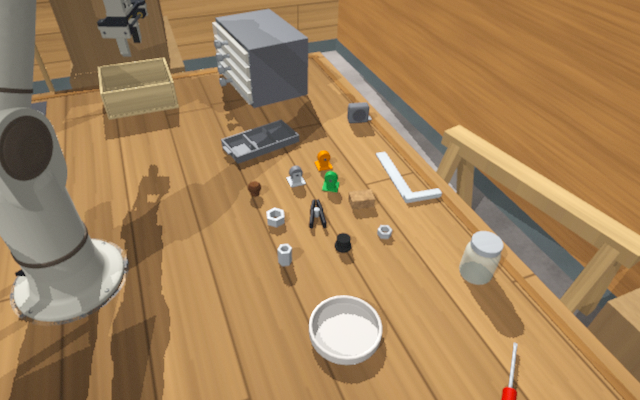

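The top view shows the castor at (245,212), knob (248,267), big nut (303,258), long nut (365,267), foot (365,204), small nut (364,155), clamp (313,212), cork (310,155), drawer about (150,230) and ramekin (463,244). The decoys are orange (228,170) and green (269,178). The side view agrees with this. Next I'll enlarge both views to pick points.

```bash
cat > h.py <<'E'
import numpy as np, cv2
from workcell import bot, eyes
def ray(name,u,v,z):
    p=eyes.camera_params(name);K=p["intrinsics"];T=p["camera_from_world"];R=T[:3,:3];t=T[:3,3]
    d=np.linalg.inv(K)@[u,v,1]; d=R.T@np.array([d[0],-d[1],-d[2]]); c=-R.T@t
    return c+d*(z-c[2])/d[2]
def proj(name,P):
    p=eyes.camera_params(name);K=p["intrinsics"];T=p["camera_from_world"]
    c=T[:3,:3]@np.asarray(P,float)+T[:3,3]; q=K@[c[0],-c[1],-c[2]]; return q[:2]/q[2]
def crop(src,x0,y0,x1,y1,k,out):
    im=src[y0:y1,x0:x1]; im=cv2.resize(im,None,fx=k,fy=k,interpolation=cv2.INTER_CUBIC)
    im=cv2.convertScaleAbs(im,alpha=1.3,beta=20)
    for u in range((x0+9)//10*10,x1,10):
        cv2.line(im,(int((u-x0)*k),0),(int((u-x0)*k),5 if u%50 else 12),(0,255,255),1)
        if u%20==0: cv2.putText(im,str(u),(int((u-x0)*k)-10,22),0,.35,(0,255,255),1)
    for v in range((y0+9)//10*10,y1,10):
        cv2.line(im,(0,int((v-y0)*k)),(5,int((v-y0)*k)),(0,255,255),1)
        if v%20==0: cv2.putText(im,str(v),(8,int((v-y0)*k)+4),0,.35,(0,255,255),1)
    cv2.imwrite(out,im)
E
python3 - <<'E'
from h import *
a=cv2.imread("pics/top0.png")
crop(a,215,140,385,285,4.1*1.1,"pics/t1.png")
b=cv2.imread("pics/side0.png")
crop(b,215,120,405,270,4,"pics/s1.png")
E
```

```text
(no output)
```

View pics/t1.png

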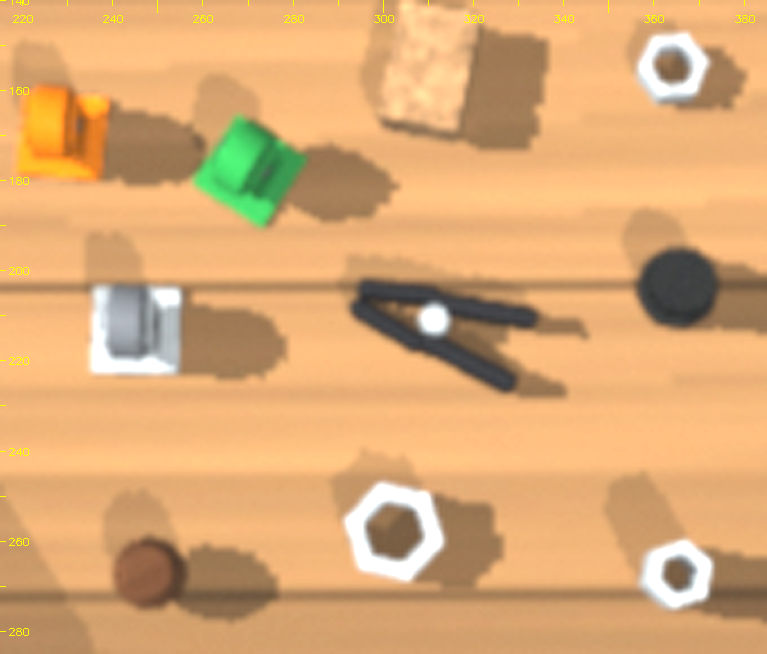

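View pics/s1.png

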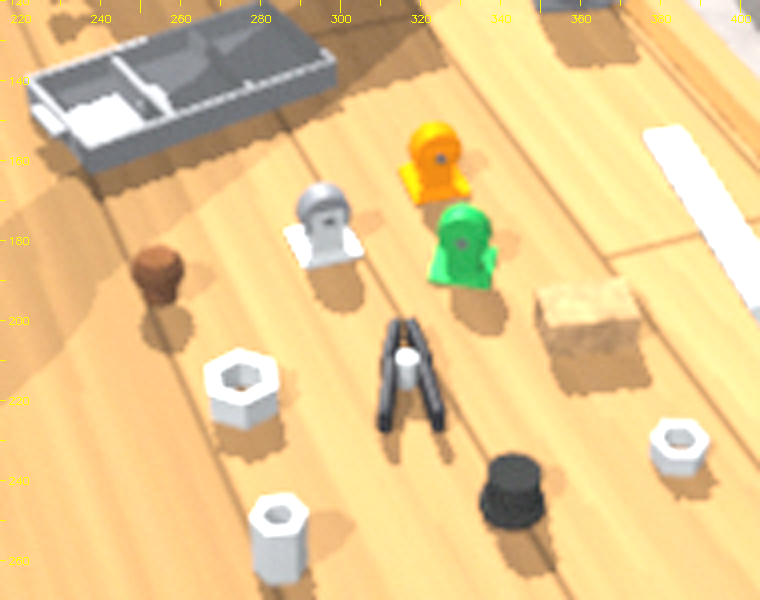

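The top crop gives plate and top centres: castor (245.2,213), knob (248.3,266.8), big nut (302.5,257.3), long nut (365.1,267.3), foot (365.3,203.6). The side crop agrees, and the clamp is open towards the lower right. Next are the drawer and ramekin, with the outlines of my estimates drawn over them.

Run:
```python
from h import *
for n in("top","side"):
    T=eyes.camera_params(n)["camera_from_world"]; print(n,-T[:3,:3].T@T[:3,3])
R=lambda n,u,v,z:print(n,np.round(ray("top",u,v,z),1))
R("castor",245.2,213.05,4);R("knob",248.3,266.8,24);R("big",302.5,257.3,22);R("long",365.1,267.3,42);R("foot",365.3,203.6,8);R("small",364,154.9,16)
# side estimates: k=4, origin 215,120
S=lambda n,x,y,z:print("side",n,np.round(ray("side",215+x/4,120+y/4,z),1))
S("long",278,515,42);S("big",241,375,22);S("knob",158,268,22);S("foot",514,470,30)
h=lambda a:np.degrees(a)
for nm,pts,z in(("big",[(384,481),(430,492),(443,536),(408,581),(358,565),(345,520)],22),("long",[(683,540),(711,556),(709,588),(676,608),(643,595),(642,560)],42)):
    P=np.array([ray("top",215+x/4.51,140+y/4.51,z)[:2] for x,y in pts]);c=P.mean(0);d=P-c
    a=np.degrees(np.arctan2(d[:,1],d[:,0]));print(nm,c,np.round(np.linalg.norm(d,axis=1)),"vertex angs mod60",np.round(a%60))
a=cv2.imread("pics/top0.png")
crop(a,110,170,200,290,5,"pics/t2.png")
crop(a,420,200,510,290,3.3,"pics/t3.png")
A=cv2.imread("pics/t2.png");B=cv2.imread("pics/t3.png");B=cv2.copyMakeBorder(B,0,600-B.shape[0],0,0,0)
cv2.imwrite("pics/t4.png",np.hstack([A,B]))
```

```text
top [ 409.14805181   -5.2843547  1031.29604254]
side [ 246.48757201 -744.15851734  762.79213711]
castor [559.8 137.6   4. ]
knob [442.5 126.2  24. ]
big [461.8  12.   22. ]
long [ 439.4 -118.    42. ]
foot [ 578.9 -125.6    8. ]
small [ 686.9 -124.5   16. ]
side long [ 439.3 -120.6   42. ]
side big [460.8  12.4  22. ]
side knob [442.1 127.3  22. ]
side foot [ 579.  -125.8   30. ]
big [461.78967484  12.01938925] [23. 24. 23. 25. 24. 24.] vertex angs mod60 [12. 16. 22. 14. 14. 19.]
long [ 439.23006927 -118.17682251] [16. 18. 16. 15. 18. 17.] vertex angs mod60 [49. 58.  7. 56.  0.  7.]
```

View pics/t4.png

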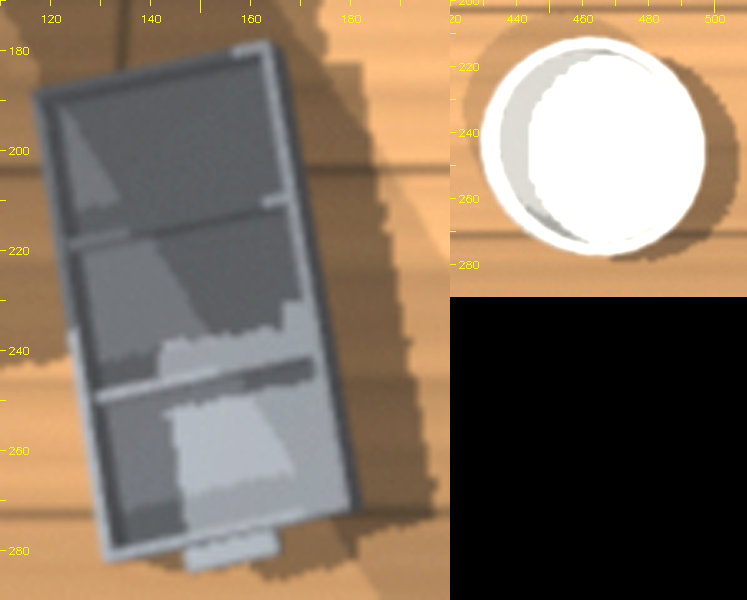

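Run:
```python
from h import *
P=np.array([ray("top",110+x/5,170+y/5,24)[:2] for x,y in [(36,92),(270,42),(350,508),(108,560)]])
print(P.round(1)); e=np.roll(P,-1,0)-P; print(np.linalg.norm(e,axis=1)); c=P.mean(0)
th=np.arctan2(*(P[0]+P[1]-P[2]-P[3])[::-1]); print("drawer",c,"yaw deg",np.degrees(th))
for k in(-67,0,67): print(k,c+k*np.array([np.cos(th),np.sin(th)]))
# check dividers ends
for x,y in[(100,397),(315,360),(70,245),(290,200)]:
    p=ray("top",110+x/5,170+y/5,24)[:2]-c; print(p@[np.cos(th),np.sin(th)],p@[-np.sin(th),np.cos(th)])
r=[ray("top",420+x/3.3,200+y/3.3,26)[:2] for x,y in[(30,146),(256,146),(143,37),(143,256)]];print("ramekin",np.round(r,1),np.mean(r,0))
from scipy.spatial.transform import Rotation as Ro
s=bot.observe();print(Ro.from_quat(s["tool_rot"]).as_matrix().round(3))
```

```text
[[612.1 412. ]
 [633.8 312.2]
 [433.4 269.3]
 [412.5 369.3]]
[102.09691433 204.96593258 102.19841833 204.16023093]
drawer [522.92522169 340.68657142] yaw deg 12.071274482104203
-67 [457.40671181 326.67497397]
0 [522.92522169 340.68657142]
67 [588.44373157 354.69816888]
-33.99140539255687 44.05307355687926
-38.00444937344167 -47.117754367472976
32.93881069557458 46.71332791200005
32.085151188683 -48.08721739289545
ramekin [[ 487.6 -257.2]
 [ 486.8 -403.3]
 [ 558.2 -334.4]
 [ 417.2 -326.1]] [ 487.46671046 -330.24879062]
[[-0.932  0.362 -0.001]
 [ 0.362  0.932 -0.002]
 [ 0.    -0.002 -1.   ]]
```

```bash
python3 -m pendant '{"claw":[0,0,0,0,0,0,0,0,0,0],"xyz":[[-0.472,-0.318,0.117],[-0.472,-0.318,0.117],[-0.472,-0.318,0.117],[-0.472,-0.318,0.117],[-0.472,-0.318,0.117],[-0.472,-0.318,0.117],[-0.472,-0.318,0.117],[-0.472,-0.318,0.117],[-0.472,-0.318,0.117],[-0.472,-0.318,0.117]],"dr":[[0,0,-0.37],[0,0,-0.37],[0,0,-0.37],[0,0,-0.37],[0,0,-0.37],[0,0,-0.37],[0,0,-0.37],[0,0,-0.37],[0,0,-0.37],[0,0,-0.37]]}'
```

```text
clock: 1.1
position: [515.6, 201.7, 125.5]
tool_rot: [0.0, 1.0, -0.0, -0.0]
force: [1.5, 0.9, 0.2]
width: 91.6
grip_force: 0.0
```

```bash
python3 -m pendant '{"claw":[0,0,0,0],"xyz":[[-0.045,-0.065,0.016],[-0.045,-0.065,0.016],[-0.045,-0.065,0.016],[-0.045,-0.065,0.016]],"dr":[[0,0,0],[0,0,0],[0,0,0],[0,0,0]]}'
python3 - <<'E'
from h import *
a=eyes.camera("top");b=eyes.camera("side");s=bot.observe();print(s["position"],s["q"].round(2))
A=a[160:260,200:310];B=b[120:220,245:355]
im=cv2.resize(np.hstack([A,B]),None,fx=3.6,fy=3.6,interpolation=cv2.INTER_CUBIC);cv2.imwrite("pics/c1.png",im)
for n in("top","side"):print(n,proj(n,s["position"]))
E
```

```text
clock: 1.5
position: [559.6, 137.8, 109.3]
tool_rot: [0.001, 1.0, 0.0, -0.001]
force: [0.1, 0.7, -0.9]
width: 92.0
grip_force: 0.0
[559.00421492 140.2817774  110.02706936] [-0.03  0.5  -0.34  1.84  0.21  0.84  1.1 ]
top [236.46666125 205.69440867]
side [294.86673088 147.04039505]
```

View pics/c1.png

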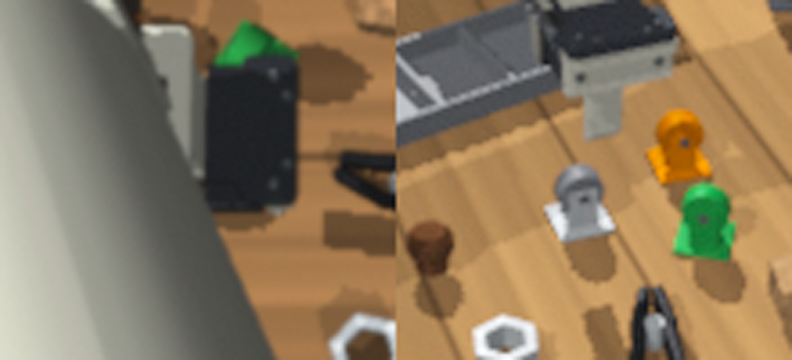

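The side view shows the finger directly above the castor, clear of the decoys. Descending to z = 10 and closing.

```bash
python3 -m pendant '{"claw":[0,0,0,0,255,255,255,255,255,255],"xyz":[[0,0,0.05],[0,0,0.085],[0,0,0.1],[0,0,0.1],[0,0,0.1],[0,0,0.1],[0,0,0.1],[0,0,0.1],[0,0,0.1],[0,0,0.1]],"dr":[[0,0,0],[0,0,0],[0,0,0],[0,0,0],[0,0,0],[0,0,0],[0,0,0],[0,0,0],[0,0,0],[0,0,0]]}'
```

```text
clock: 2.6
position: [560.1, 138.5, 10.4]
tool_rot: [0.001, 1.0, 0.0, 0.0]
force: [-0.3, -1.2, 0.0]
width: 48.1
grip_force: 0.0
```

```bash
python3 -m pendant '{"claw":[255,255,255,255,255,255,255,255,255],"xyz":[[0,0,0],[0,0,0],[0,0,0],[0,0,0],[0,0,0],[0,0,0],[0,0,-0.03],[0,0,-0.06],[0,0,-0.08]],"dr":[[0,0,0],[0,0,0],[0,0,0],[0,0,0],[0,0,0],[0,0,0],[0,0,0],[0,0,0],[0,0,0]]}'
```

```text
clock: 3.5
position: [560.4, 139.0, 91.7]
tool_rot: [0.0, 1.0, 0.0, 0.001]
force: [-0.0, -0.4, 0.5]
width: 24.0
grip_force: 30.0
```

```bash
python3 -m pendant '{"claw":[255,255,255,255,255,255,255,255,255,255],"xyz":[[0.008,0.045,0],[0.017,0.09,0],[0.026,0.138,0],[0.035,0.185,0],[0.037,0.202,0],[0.037,0.202,0],[0.037,0.202,0.03],[0.037,0.202,0.055],[0.037,0.202,0.07],[0.037,0.202,0.075]],"dr":[[0,0,-0.1],[0,0,-0.2],[0,0,-0.2],[0,0,-0.2],[0,0,-0.2],[0,0,-0.2],[0,0,-0.2],[0,0,-0.2],[0,0,-0.2],[0,0,-0.2]]}'
```

```text
clock: 4.5
position: [522.1, 337.2, 13.8]
tool_rot: [-0.098, 0.995, -0.002, -0.002]
force: [-10.7, -10.0, 31.8]
width: 23.8
grip_force: 30.0
```

Run:
```python
from h import *
b=eyes.camera("side");s=bot.observe();print(s["position"],s["force"])
im=cv2.resize(b[90:190,200:340],None,fx=4.5,fy=4.5,interpolation=cv2.INTER_CUBIC);cv2.imwrite("pics/d1.png",im)
```

```text
[522.51372888 337.74231823  14.37619072] [-0.841695   -1.77742723 -0.83897107]
```

View pics/d1.png

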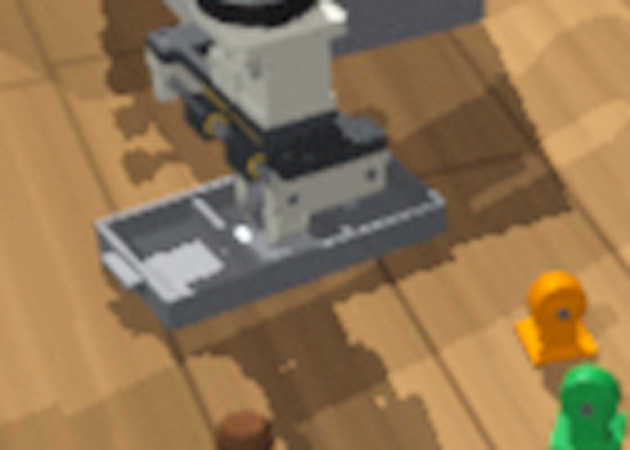

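The castor is in the middle compartment, touching the floor. Opening part way, lifting, then heading for the knob.

```bash
python3 -m pendant '{"claw":[116,116,116,116,116,116,116,60,0,0],"xyz":[[0,0,0],[0,0,0],[0,0,0],[0,0,0],[0,0,-0.03],[0,0,-0.07],[0,0,-0.1],[0.025,-0.04,-0.1],[0.052,-0.082,-0.1],[0.079,-0.124,-0.1]],"dr":[[0,0,0],[0,0,0],[0,0,0],[0,0,0],[0,0,0],[0,0,0],[0,0,0],[0,0,0],[0,0,0],[0,0,0]]}'
```

```text
clock: 5.55
position: [469.6, 202.3, 115.5]
tool_rot: [-0.1, 0.995, 0.0, 0.001]
force: [0.9, 0.5, -0.0]
width: 69.6
grip_force: 0.0
```

```bash
python3 -m pendant '{"claw":[0,0,0,0,0,0,0,0,255,255],"xyz":[[0.022,-0.037,0],[0.042,-0.069,0],[0.042,-0.069,0],[0.042,-0.069,0.04],[0.042,-0.069,0.08],[0.042,-0.069,0.105],[0.042,-0.069,0.111],[0.042,-0.069,0.111],[0.042,-0.069,0.111],[0.042,-0.069,0.111]],"dr":[[0,0,0],[0,0,0],[0,0,0],[0,0,0],[0,0,0],[0,0,0],[0,0,0],[0,0,0],[0,0,0],[0,0,0]]}'; python3 -m pendant '{"claw":[255,255,255,255,255,255,255,255,255,255],"xyz":[[0,0,0],[0,0,0],[0,0,0],[0,0,0],[0,0,0],[0,0,0],[0,0,0],[0,0,-0.03],[0,0,-0.06],[0,0,-0.09]],"dr":[[0,0,0],[0,0,0],[0,0,0],[0,0,0],[0,0,0],[0,0,0],[0,0,0],[0,0,0],[0,0,0],[0,0,0]]}'
```

```text
clock: 6.55
position: [444.0, 128.1, 5.4]
tool_rot: [-0.1, 0.995, 0.0, 0.001]
force: [-0.6, -0.2, -0.4]
width: 80.3
grip_force: 0.0
clock: 7.55
position: [442.0, 127.5, 94.7]
tool_rot: [-0.1, 0.995, 0.0, -0.001]
force: [0.2, -0.1, -0.3]
width: 32.7
grip_force: 30.0
```

```bash
python3 -m pendant '{"claw":[255,255,255,255,255,255,255,255,255,255],"xyz":[[-0.013,0.045,0],[-0.026,0.09,0],[-0.039,0.137,0],[-0.05,0.18,0],[-0.054,0.194,0],[-0.054,0.194,0],[-0.054,0.194,0.03],[-0.054,0.194,0.06],[-0.054,0.194,0.077],[-0.054,0.194,0.082]],"dr":[[0,0,0],[0,0,0],[0,0,0],[0,0,0],[0,0,0],[0,0,0],[0,0,0],[0,0,0],[0,0,0],[0,0,0]]}'
python3 - <<'E'
from h import *
b=eyes.camera("side");s=bot.observe();print(s["position"],s["force"])
im=cv2.resize(b[90:210,200:340],None,fx=4.5,fy=4.5,interpolation=cv2.INTER_CUBIC);cv2.imwrite("pics/d2.png",im)
E
```

```text
clock: 8.55
position: [455.9, 324.6, 9.6]
tool_rot: [-0.098, 0.995, -0.002, -0.002]
force: [-0.0, -0.2, -0.1]
width: 32.2
grip_force: 30.0
[456.21827764 325.31898692  10.06510419] [ 1.15506008 -0.47567196 -0.62988509]
```

View pics/d2.png

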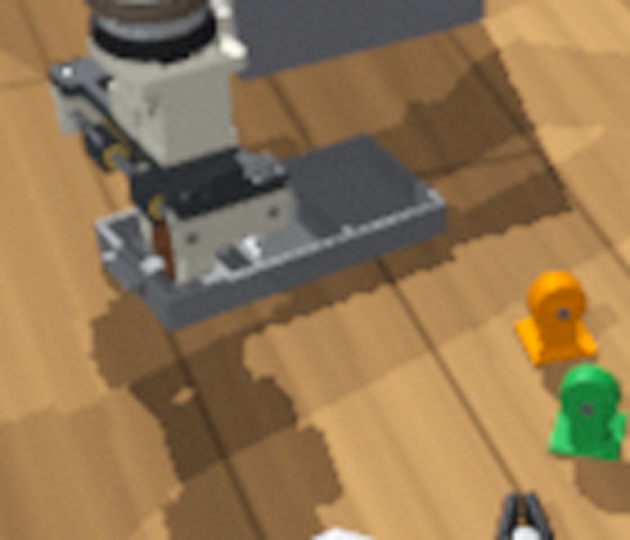

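The knob is between the fingers in the near end compartment. Releasing it and going to the long nut.

```bash
python3 -m pendant '{"claw":[116,116,116,116,116,116,116,0,0,0],"xyz":[[0,0,0.001],[0,0,0.001],[0,0,0.001],[0,0,-0.03],[0,0,-0.07],[0,0,-0.1],[0,0,-0.1],[0.01,-0.044,-0.1],[0.021,-0.088,-0.1],[0.032,-0.132,-0.1]],"dr":[[0,0,0],[0,0,0],[0,0,0],[0,0,0],[0,0,0],[0,0,0],[0,0,0],[0,0,0],[0,0,0],[0,0,0]]}'; python3 -m pendant '{"claw":[0,0,0,0,0,0,0,0,0],"xyz":[[0.01,-0.045,0],[0.021,-0.091,0],[0.033,-0.138,0],[0.045,-0.185,0],[0.056,-0.23,0],[0.067,-0.275,0],[0.073,-0.301,0],[0.073,-0.301,0],[0.073,-0.301,0]],"dr":[[0,0,0.1],[0,0,0.2],[0,0,0.2],[0,0,0.2],[0,0,0.2],[0,0,0.2],[0,0,0.2],[0,0,0.2],[0,0,0.2]]}'
python3 - <<'E'
from h import *
b=eyes.camera("side");s=bot.observe();print(s["position"],s["tool_rot"],s["q"].round(2))
im=cv2.resize(b[100:310,200:340],None,fx=2.85,fy=2.85,interpolation=cv2.INTER_CUBIC);cv2.imwrite("pics/d3.png",im)
E
```

```text
clock: 9.6
position: [451.5, 191.2, 112.0]
tool_rot: [-0.1, 0.995, -0.0, 0.0]
force: [0.7, -0.2, -0.3]
width: 69.9
grip_force: 0.0
clock: 10.5
position: [439.7, -117.2, 111.9]
tool_rot: [0.001, 1.0, 0.0, -0.0]
force: [-0.6, -0.7, -0.6]
width: 91.5
grip_force: 0.0
[ 439.77810436 -116.12794154  111.93523287] [ 1.94360169e-04  9.99999948e-01  2.46951672e-04 -7.81815415e-05] [ 0.45  0.31 -0.29  2.13  0.13  0.73  1.65]
```

View pics/d3.png

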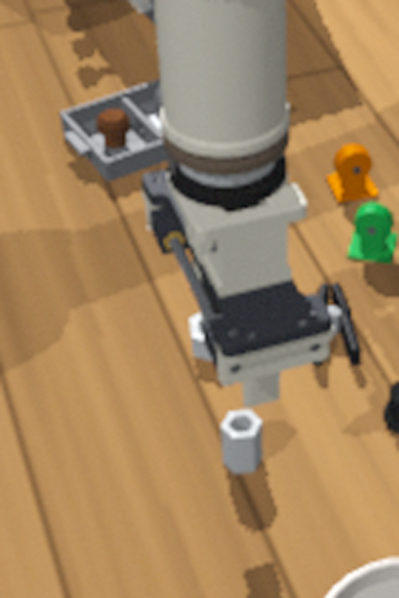

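The knob stands upright in its cell, and the gripper is above the long nut. Descending and grasping.

```bash
python3 -m pendant '{"claw":[0,0,0,0,100,255,255,255,255,255],"xyz":[[0,-0.002,0.04],[0,-0.002,0.08],[0,-0.002,0.098],[0,-0.002,0.102],[0,-0.002,0.102],[0,-0.002,0.102],[0,-0.002,0.102],[0,-0.002,0.102],[0,-0.002,0.102],[0,-0.002,0.102]],"dr":[[0,0,0],[0,0,0],[0,0,0],[0,0,0],[0,0,0],[0,0,0],[0,0,0],[0,0,0],[0,0,0],[0,0,0]]}'; python3 -m pendant '{"claw":[255,255,255,255,255,255,255,255],"xyz":[[0,0,0],[0,0,0],[0,0,0],[0,0,0],[0,0,0],[0,0,-0.03],[0,0,-0.065],[0,0,-0.1]],"dr":[[0,0,0],[0,0,0],[0,0,0],[0,0,0],[0,0,0],[0,0,0],[0,0,0],[0,0,0]]}'
```

```text
clock: 11.55
position: [440.2, -119.1, 10.4]
tool_rot: [0.0, 1.0, -0.0, 0.0]
force: [1.2, -0.1, 0.0]
width: 48.5
grip_force: 0.0
clock: 12.35
position: [438.9, -118.4, 110.4]
tool_rot: [0.0, 1.0, 0.001, -0.001]
force: [0.6, 0.1, -1.0]
width: 28.5
grip_force: 30.0
```

```bash
python3 -m pendant '{"claw":[255,255,255,255,255,255,255,255,255,255],"xyz":[[-0.01,0.03,0],[-0.024,0.075,0],[-0.038,0.12,0],[-0.052,0.165,0],[-0.066,0.21,0],[-0.08,0.255,0],[-0.095,0.3,0],[-0.109,0.345,0],[-0.123,0.39,0],[-0.137,0.435,0]],"dr":[[0,0,0],[0,0,0],[0,0,0],[0,0,0],[0,0,0],[0,0,-0.05],[0,0,-0.1],[0,0,-0.15],[0,0,-0.2],[0,0,-0.2]]}'
python3 - <<'E'
from h import *
s=bot.observe();p=s["position"];print(p,s["tool_rot"])
from scipy.spatial.transform import Rotation as Ro
print(Ro.from_quat(s["tool_rot"]).inv().apply(np.array([588,354,15])-p))
E
```

```text
clock: 13.35
position: [577.0, 317.4, 109.2]
tool_rot: [-0.1, 0.995, -0.0, -0.001]
force: [0.3, -0.5, -1.7]
width: 28.6
grip_force: 30.0
[577.01806405 317.4150609  109.15280428] [-1.00095428e-01  9.94977526e-01 -3.02061167e-04 -7.32617309e-04]
[-18.19199215  33.70717567  94.10998337]
```

```bash
python3 -m pendant '{"claw":[255,255,255,255,255,255,255,255],"xyz":[[-0.018,0.033,0],[-0.018,0.033,0],[-0.018,0.033,0.03],[-0.018,0.033,0.06],[-0.018,0.033,0.08],[-0.018,0.033,0.088],[-0.018,0.033,0.092],[-0.018,0.033,0.094]],"dr":[[0,0,0],[0,0,0],[0,0,0],[0,0,0],[0,0,0],[0,0,0],[0,0,0],[0,0,0]]}';  python3 - <<'E'
from h import *
b=eyes.camera("side");s=bot.observe();print(s["position"],s["force"])
im=cv2.resize(b[90:190,200:340],None,fx=4.5,fy=4.5,interpolation=cv2.INTER_CUBIC);cv2.imwrite("pics/d4.png",im)
E
```

```text
clock: 14.15
position: [588.7, 351.9, 16.4]
tool_rot: [-0.099, 0.995, 0.0, 0.0]
force: [0.5, -0.6, -0.8]
width: 28.4
grip_force: 30.0
[588.8490748  352.11810877  16.56071802] [-0.02521804  0.96224319 -1.23083674]
```

View pics/d4.png

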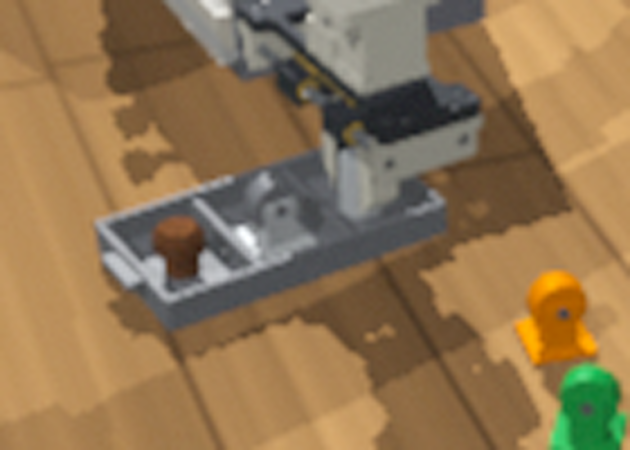

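The castor and knob are upright in their cells, and the long nut is in the far cell just above the floor. Releasing it and moving to the big nut.

```bash
python3 -m pendant '{"claw":[255,116,116,116,116,116,116,116,0,0],"xyz":[[0,0,0.002],[0,0,0.002],[0,0,0.002],[0,0,0.002],[0,0,0.002],[0,0,-0.03],[0,0,-0.065],[0,0,-0.095],[0.02,-0.032,-0.095],[0.043,-0.068,-0.095]],"dr":[[0,0,0],[0,0,0],[0,0,0],[0,0,0],[0,0,0],[0,0,0],[0,0,0],[0,0,0],[0,0,-0.04],[0,0,-0.08]]}'; python3 -m pendant '{"claw":[0,0,0,0,0,0,0,0,0],"xyz":[[0.026,-0.036,0],[0.053,-0.074,0],[0.08,-0.112,0],[0.107,-0.15,0],[0.134,-0.188,0],[0.154,-0.216,0],[0.168,-0.23,0],[0.168,-0.23,0],[0.168,-0.23,0]],"dr":[[0,0,0],[0,0,0],[0,0,0],[0,0,0],[0,0,0],[0,0,0],[0,0,0],[0,0,0],[0,0,0]]}';  python3 - <<'E'
from h import *
s=bot.observe();p=s["position"];print(s["tool_rot"])
from scipy.spatial.transform import Rotation as Ro
print(Ro.from_quat(s["tool_rot"]).inv().apply(np.array([461.8,12,4])-p))
a=eyes.camera("top");b=eyes.camera("side")
A=b[100:300,200:400];im=cv2.resize(A,None,fx=3,fy=3,interpolation=cv2.INTER_CUBIC);cv2.imwrite("pics/d5.png",im)
E
```

```text
clock: 15.2
position: [560.2, 278.7, 112.9]
tool_rot: [-0.141, 0.99, 0.001, 0.002]
force: [1.1, -1.6, -1.0]
width: 61.3
grip_force: 0.0
clock: 16.1
position: [462.1, 9.5, 111.5]
tool_rot: [-0.139, 0.99, 0.0, 0.001]
force: [0.1, -0.0, 0.2]
width: 92.1
grip_force: 0.0
[-1.38753908e-01  9.90326674e-01  2.03408413e-05  6.57337689e-04]
[ -0.2272623    2.51301949 107.47868303]
```

View pics/d5.png

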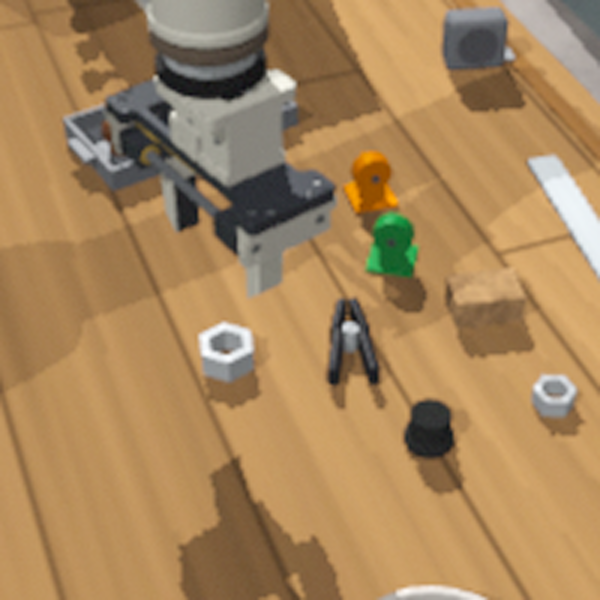

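The gripper is above the big nut and clear of the clamp. Descending and grasping.

```bash
python3 -m pendant '{"claw":[0,0,0,0,0,255,255,255,255,255],"xyz":[[0,0.001,0.04],[0,0.002,0.08],[0,0.002,0.1],[0,0.002,0.107],[0,0.002,0.108],[0,0.002,0.108],[0,0.002,0.108],[0,0.002,0.108],[0,0.002,0.108],[0,0.002,0.108]],"dr":[[0,0,0],[0,0,0],[0,0,0],[0,0,0],[0,0,0],[0,0,0],[0,0,0],[0,0,0],[0,0,0],[0,0,0]]}'; python3 -m pendant '{"claw":[255,255,255,255,255,255,255],"xyz":[[0,0,0],[0,0,0],[0,0,0],[0,0,0],[0,0,-0.03],[0,0,-0.065],[0,0,-0.1]],"dr":[[0,0,0],[0,0,0],[0,0,0],[0,0,0],[0,0,0],[0,0,0],[0,0,0]]}';python3 - <<'E'
from h import *
s=bot.observe();p=s["position"];print(s["tool_rot"],s["q"].round(2))
from scipy.spatial.transform import Rotation as Ro
print(Ro.from_quat(s["tool_rot"]).inv().apply(np.array([461.5,-337.7,11])-p))
E
```

```text
clock: 17.2
position: [461.4, 11.1, 3.5]
tool_rot: [-0.139, 0.99, -0.0, 0.0]
force: [0.1, -0.2, 0.3]
width: 56.3
grip_force: 0.0
clock: 17.9
position: [459.9, 11.4, 103.4]
tool_rot: [-0.139, 0.99, 0.0, -0.001]
force: [0.5, 0.2, -1.9]
width: 40.9
grip_force: 30.0
[-1.39305712e-01  9.90248654e-01  3.87685275e-04 -1.17113388e-03] [ 0.29  0.35 -0.44  2.11  0.22  0.72  1.57]
[  94.60162626 -336.0764023    92.23068347]
```

```bash
python3 -m pendant '{"claw":[255,255,255,255,255,255,255,255,255,255],"xyz":[[0.01,-0.035,0],[0.022,-0.078,0],[0.034,-0.121,0],[0.046,-0.164,0],[0.058,-0.207,0],[0.07,-0.25,0],[0.082,-0.293,0],[0.091,-0.324,0],[0.094,-0.336,0],[0.094,-0.336,0]],"dr":[[0,0,0],[0,0,0],[0,0,0],[0,0,0],[0,0,0],[0,0,0],[0,0,0],[0,0,0],[0,0,0],[0,0,0]]}'; python3 -m pendant '{"claw":[255,255,255,255,255,255],"xyz":[[0,0,0.03],[0,0,0.06],[0,0,0.08],[0,0,0.088],[0,0,0.09],[0,0,0.09]],"dr":[[0,0,0],[0,0,0],[0,0,0],[0,0,0],[0,0,0],[0,0,0]]}';python3 - <<'E'
from h import *
b=eyes.camera("side");s=bot.observe();print(s["position"],s["force"],s["q"].round(2))
im=cv2.resize(b[240:380,260:430],None,fx=4,fy=4,interpolation=cv2.INTER_CUBIC);cv2.imwrite("pics/d6.png",im)
E
```

```text
clock: 18.9
position: [462.2, -339.6, 102.3]
tool_rot: [-0.137, 0.991, 0.0, -0.0]
force: [0.1, -0.5, -2.1]
width: 40.7
grip_force: 30.0
clock: 19.5
position: [464.0, -336.7, 13.5]
tool_rot: [-0.14, 0.99, 0.0, 0.0]
force: [0.8, 0.1, -2.1]
width: 40.9
grip_force: 30.0
[ 464.2407489  -337.30703283   13.97907521] [ 0.21961349  0.53348745 -1.69487242] [ 0.79  0.64 -0.27  1.88  0.26  0.66  2.21]
```

View pics/d6.png

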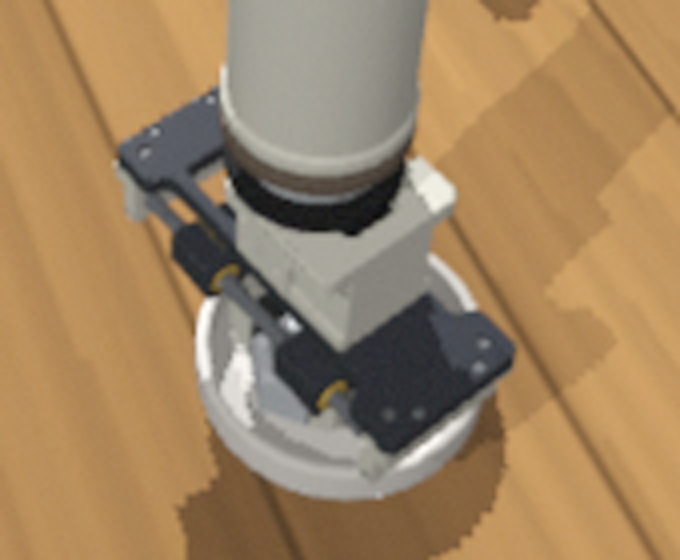

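The nut is inside the ramekin a few mm above the floor. Lowering, releasing it and going to the foot with a 60 mm opening to stay clear of the clamp.

```bash
python3 -m pendant '{"claw":[255,255,100,100,100,100,90,90,90,90],"xyz":[[0,0,0.002],[0,0,0.003],[0,0,0.003],[0,0,0.003],[0,0,0.003],[0,0,0.003],[0,0,-0.03],[0,0,-0.07],[0,0,-0.1],[-0.02,0.02,-0.1]],"dr":[[0,0,0],[0,0,0],[0,0,0],[0,0,0],[0,0,0],[0,0,0],[0,0,0],[0,0,0],[0,0,0],[0,0,0]]}'; python3 -m pendant '{"claw":[90,90,90,90,90,90,90,90],"xyz":[[-0.03,0.03,0],[-0.06,0.06,0],[-0.09,0.09,0],[-0.12,0.12,0],[-0.144,0.146,0],[-0.149,0.151,0],[-0.149,0.151,0],[-0.149,0.151,0]],"dr":[[0,0,0],[0,0,0],[0,0,0],[0,0,0],[0,0,0],[0,0,0],[0,0,0],[0,0,0]]}';python3 - <<'E'
from h import *
b=eyes.camera("side");s=bot.observe();p=s["position"]
from scipy.spatial.transform import Rotation as Ro
print(Ro.from_quat(s["tool_rot"]).inv().apply(np.array([579,-125.7,10])-p))
im=cv2.resize(b[190:370,270:420],None,fx=3.3,fy=3.3,interpolation=cv2.INTER_CUBIC);cv2.imwrite("pics/d7.png",im)
E
```

```text
clock: 20.55
position: [477.8, -319.1, 117.8]
tool_rot: [-0.136, 0.991, -0.004, 0.002]
force: [0.9, 0.5, -0.6]
width: 59.7
grip_force: 0.0
clock: 21.35
position: [577.9, -128.2, 112.8]
tool_rot: [-0.139, 0.99, -0.0, -0.001]
force: [-0.3, -0.4, 0.5]
width: 59.7
grip_force: 0.0
[ -2.29043974   2.78006598 102.74735586]
```

View pics/d7.png

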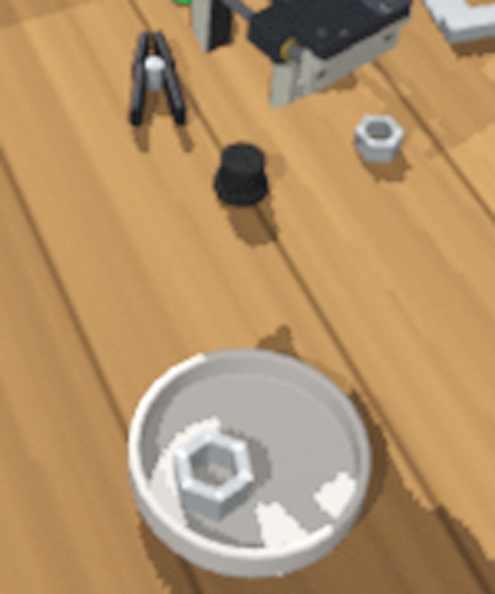

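The nut lies flat in the ramekin on the base side, and the foot stands clear. Grasping the foot.

```bash
python3 -m pendant '{"claw":[90,90,90,90,255,255,255,255,255,255],"xyz":[[-0.002,0.002,0.04],[-0.002,0.002,0.08],[-0.002,0.002,0.098],[-0.002,0.002,0.102],[-0.002,0.002,0.102],[-0.002,0.002,0.102],[-0.002,0.002,0.102],[-0.002,0.002,0.102],[-0.002,0.002,0.102],[-0.002,0.002,0.102]],"dr":[[0,0,0],[0,0,0],[0,0,0],[0,0,0],[0,0,0],[0,0,0],[0,0,0],[0,0,0],[0,0,0],[0,0,0]]}'; python3 -m pendant '{"claw":[255,255,255,255],"xyz":[[0,0,0],[0,0,-0.03],[0,0,-0.065],[0,0,-0.1]],"dr":[[0,0,0],[0,0,0],[0,0,0],[0,0,0]]}';python3 - <<'E'
from h import *
s=bot.observe();p=s["position"]
from scipy.spatial.transform import Rotation as Ro
print(Ro.from_quat(s["tool_rot"]).inv().apply(np.array([515,-322,18])-p))
E
```

```text
clock: 22.4
position: [581.0, -124.6, 12.3]
tool_rot: [-0.139, 0.99, -0.001, 0.001]
force: [-0.6, -0.4, 6.1]
width: 30.5
grip_force: 30.0
clock: 22.8
position: [579.4, -123.8, 111.8]
tool_rot: [-0.139, 0.99, 0.0, -0.001]
force: [-0.1, -0.5, -0.0]
width: 30.1
grip_force: 30.0
[ 116.45895191 -172.76910144   93.78125485]
```

```bash
python3 -m pendant '{"claw":[255,255,255,255,255,255,255,255,255,255],"xyz":[[0.022,-0.033,0],[0.047,-0.07,0],[0.072,-0.107,0],[0.097,-0.144,0],[0.114,-0.169,0],[0.117,-0.173,0],[0.117,-0.173,0.03],[0.117,-0.173,0.06],[0.117,-0.173,0.082],[0.117,-0.173,0.09]],"dr":[[0,0,0],[0,0,0],[0,0,0],[0,0,0],[0,0,0],[0,0,0],[0,0,0],[0,0,0],[0,0,0],[0,0,0]]}'; python3 -m pendant '{"claw":[255,255,255,255],"xyz":[[0,0,0.001],[0,0,0.002],[0,0,0.003],[0,0,0.003]],"dr":[[0,0,0],[0,0,0],[0,0,0],[0,0,0]]}'
```

```text
clock: 23.8
position: [513.8, -320.4, 18.5]
tool_rot: [-0.14, 0.99, 0.002, -0.002]
force: [-0.6, -1.1, -0.5]
width: 30.5
grip_force: 30.0
clock: 24.2
position: [515.8, -323.1, 18.9]
tool_rot: [-0.139, 0.99, -0.001, 0.001]
force: [-0.7, -0.2, -0.3]
width: 30.3
grip_force: 30.0
```

```bash
python3 -m pendant '{"claw":[255,255,127,127,127,127,127,127,127,127],"xyz":[[0,0,0.001],[0,0,0.001],[0,0,0.001],[0,0,0.001],[0,0,0.001],[0,0,0.001],[0,0,-0.03],[0,0,-0.07],[0,0,-0.12],[0,0,-0.16]],"dr":[[0,0,0],[0,0,0],[0,0,0],[0,0,0],[0,0,0],[0,0,0],[0,0,0],[0,0,0],[0,0,0],[0,0,0]]}'; python3 -m pendant '{"claw":[127,127,127,127,127,127,127],"xyz":[[0.045,0,0],[0.09,0,0],[0.1,0.04,0],[0.1,0.085,0],[0.1,0.13,0],[0.1,0.175,0],[0.1,0.175,0]],"dr":[[0,0,0],[0,0,0],[0,0,0],[0,0,0],[0,0,0],[0,0,0],[0,0,0]]}';python3 - <<'E'
from h import *
b=eyes.camera("side");a=eyes.camera("top");s=bot.observe();print(s["force"])
cv2.imwrite("pics/top9.png",a)
A=cv2.resize(b[100:370,200:420],None,fx=2.2,fy=2.2,interpolation=cv2.INTER_CUBIC)
cv2.imwrite("pics/d8.png",A)
E
```

```text
clock: 25.2
position: [515.5, -322.8, 180.4]
tool_rot: [-0.139, 0.99, -0.0, 0.0]
force: [1.0, -0.3, -0.0]
width: 45.9
grip_force: 0.0
clock: 25.9
position: [368.5, -176.9, 177.6]
tool_rot: [-0.142, 0.99, 0.001, -0.001]
force: [0.7, -0.4, 0.4]
width: 46.2
grip_force: 0.0
[ 0.27529149 -0.55846108  0.19148829]
```

View pics/d8.png

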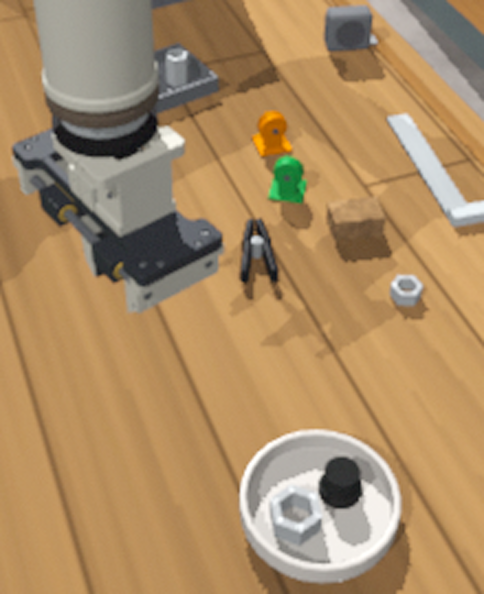

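The foot and nut stand side by side in the ramekin, and the long nut is upright in the far cell. The clamp, cork and small nut haven't moved. The drawer's corners sit at the same pixels in successive pictures. Handing in.

```bash
python3 -c "
from workcell import bot
print(bot.close_job())"
```

```text
the job is handed in; nothing more can be done
None
```

The job is handed in at about 26 s of the 128 s allowed: castor, knob and long nut are in the drawer, foot and large nut side by side in the ramekin, all upright in the last pictures of each, and no verdict was returned.

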